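# Seal and start the dish incubator

### The job

Two culture dishes are back in the bench incubator, so seal it and start it with light fingertip presses, in this order: push the lid fully shut, press the blue latch knob on it home, press the orange gas button until it stays fully in, then tap the green start key all the way down and let it spring back. Never press hard, and leave the red stop key alone. Pick nothing up: the dishes and everything else on the bench stay where they are.

Things in the scene. Friction and masses are not known exactly. Their poses are not given: they have to be found in the camera images.
- incubator: fixed light grey box, 150 mm deep (x), 320 mm wide (y). Origin: centre of underside; x to the back, away from the robot, y left, z up. Left part (y -12 to +160 mm): chamber, walls 62 mm high, with the lid. Right part: panel, flat at z = 61 mm in front, behind x = +10 mm a sloping display up to 91 mm. At x = -35 mm on the panel: orange button y = -52, green key y = -95, red key y = -138 mm
- lid (a joint): opening angle of the lid, rad: 0 shut, 0.3 to 0.65 at the start. A friction hinge keeps it where it is left; about 2 N down at its middle moves it. Shut, it rests on a rubber gasket that gives up to 2 mm (down to -0.015 rad). Hinge line along the incubator's y, at its x = +72 mm, z = 64 mm (level of the lid's underside; shut, the top is at z = 76 mm)
- lid_front (a point): middle of the front top edge of the lid. The lid is a light grey frame with a clear solid window, flat on top, 147 mm from hinge to front edge, 168 mm wide, centred at the incubator's y = +74 mm, 12 mm thick
- latch_knob (a joint): how far the blue latch knob is pushed into the lid, m: 0 out, 0.008 home. Slides square to the lid with about 3.5 N of friction and stays where it is left; pushed home it shoots the latch tongue under the lid's front edge into the slot of the chamber wall
- latch_knob_top (a point): centre of the top of the blue latch knob, a 26 mm round knob in a steel ring on the front bar of the lid, in the middle of its width, 18 mm behind the front edge; out, its top is 16 mm above the lid, home 8 mm
- gas_button (a joint): how far the orange gas button is pressed, m: 0 out (off), 0.006 fully in (on). It stays where it is left; about 3 N moves it
- gas_button_top (a point): centre of the top of the orange gas button: 29 mm round, in a steel ring, top 15 mm above the panel when out; pressed straight down
- start_key (a joint): how far the green start key is pressed, m: 0 up, 0.005 all the way down; springs back; 1.4 N to begin, 4.2 N fully down
- start_key_top (a point): centre of the top of the green start key: 22 mm round, top 12 mm above the panel; pressed straight down
- stop_key (a joint): how far the red stop key is pressed, m; like the green key; not to be pressed
- stop_key_top (a point): centre of the top of the red stop key, 22 mm round, 43 mm to the right of the green one
- dish_a: culture dish, pink, 60 mm round and 14 mm high, lying loose on the heated plate in the chamber (plate 30 mm above the bench), right-hand place; origin: centre of its underside
- dish_b: the same, left-hand place
- beaker: loose glass beaker, 53 mm round, 70 mm high, right of the incubator; origin: centre of its underside
- dropper: loose amber dropper bottle with a black cap, 30 mm round, 93 mm high, right of the incubator; origin: centre of its underside
- tweezers: loose steel tweezers, 118 mm long, 8 mm high, lying left of the incubator; origin: centre of the underside
- stain: a second loose amber dropper bottle, of the same shape and size, right of the incubator; origin: centre of its underside
- media_bottle: loose square bottle with a white cap, 70 x 70 mm, 148 mm high, behind on the right; origin: centre of its underside

How it is judged (in metres and radians):
On the way, in this order (a step that is already met when the one before it is completed fails the run):
1. the lid is shut, the latch knob still out (value of joint lid below 0.02 rad and value of joint latch_knob below 0.004 m), for 0.1 s.
2. the blue latch knob is home, the lid shut (value of joint lid below 0.02 rad and value of joint latch_knob above 0.0065 m), for 0.1 s.
3. the orange gas button is in (value of joint gas_button above 0.0048 m and value of joint start_key below 0.001 m), for 0.1 s.
4. the green start key is down (value of joint start_key above 0.0038 m), for 0.02 s.
5. the green start key has sprung back (value of joint start_key below 0.001 m), for 0.1 s.
At the end, for the whole second after the job is handed in: lid shut (within 0.02 rad), latch knob home (at least 6.5 of 8 mm), gas button in (at least 4.8 of 6 mm), green and red keys up (within 1 mm), every loose thing within 15 mm of where it stood (all of step 2 and all of step 3 and value of joint stop_key below 0.001 m and distance of each of dish_a, dish_b, beaker, dropper, tweezers, stain, media_bottle from where it was at the start of the episode below 0.015 m); the robot touches nothing.
It fails at once if the latch knob is pressed in while the lid is open (value of joint lid above 0.05 rad and value of joint latch_knob above 0.004 m).
It fails at once if the gas button is pressed before the lid is latched, or the start key before the gas is on ((value of joint gas_button above 0.002 m and value of joint latch_knob below 0.006 m) or (value of joint start_key above 0.002 m and value of joint gas_button below 0.004 m)).
It fails at once if the red stop key is pressed (value of joint stop_key above 0.002 m).
It fails at once if something on the incubator is pressed hard (over 45 N) (contact force between any of the fingers, the arm and incubator above 45 N).
It fails at once if a dish or another loose thing is shifted by more than 15 mm (distance of any of dish_a, dish_b, beaker, dropper, tweezers, stain, media_bottle from where it was at the start of the episode above 0.015 m).
It also fails if it takes over 48 s, if anything falls off the work surface, if the arm or the gripper's body presses on something with over 40 N, if the wrist force passes 120 N, or if a joint passes its speed limit or range.

### The arm

A 6-joint arm with a two-finger parallel gripper is mounted at the origin on a cart in front of the work surface, level with it; the furniture and walls round the work are solid. World frame = base frame: x ahead of the robot, y to its left, z up, the work surface at z = 0. Lengths are in m, angles in degrees, forces in N, time in s.
With the tool pointing down it reaches from about 0.4 to 0.825 m from the base axis. Payload 7 kg.
Tool frame: the origin (TCP) lies on the centre line of the jaws, within the pads' length; the fingertips stand 19 mm ahead of it and the grasp point (between the pads) is the TCP; z points along the fingers, y is the line along which they close (so a half turn about z gives the same grasp; the last joint's range is limited). The gripper opens to 88 mm and grips with 3 to 60 N. Pads are 19 mm wide; open, the fingers measure 130 mm over their backs; the gripper's body (78 mm by 193 mm) begins 47 mm behind the grasp point.
Start: joints at [-60.04, 20.546, 0.682, 0, -70.136, -16.507], TCP at [0.157, -0.656, 0.246] pointing down, gripper open.
Joint ranges: [-176.03, 176.03], [-82.01, 121.73], [-58.28, 71.71], [-173.87, 95.51], [-174.79, -0.11], [-173.66, 173.66]. Speed limits (degrees/s): [136.94, 136.94, 172.46, 180, 180, 180].

### API

Orientations are given as [roll, pitch, yaw] about the fixed x, y, z axes, in that order (R = Rz(yaw) Ry(pitch) Rx(roll)).
In Python, from plant import get_state, capture, close_job gives the robot as it stands.
- The arm moves only by the tool apply_moves, never from a script. Its argument "targets" is a list of rows, each a list of 7 numbers: the opening, from 0 (shut) to 1 (fully open), then the shift along the tool's x, y, z normalised to -1 to 1, where 1 is 1000 mm, then the turn, a rotation vector about the tool's x, y, z normalised to -1 to 1, where 1 is 90 degrees. In form: [[claw, tx, ty, tz, ax, ay, az], ...]. A call has 1 to 20 rows; each row shifts and turns the commanded pose from where the row before left it, along the tool's axes as they then stand; what a row does not reach is not made up. A row lasts 1/12 s, in which the tool goes at most 41.7 mm and 7.16 degrees, less where a joint would pass 70% of its speed; a pose out of reach is approached as far as the arm can. A call with a number of a shift or a turn outside -1 to 1 is refused whole. A call with a gripper value outside its range is refused whole. The fingers move at their own pace and stop on an object; "newtons" is the grip in N (left out, the last holds). Time passes only in rows, so rows that do not move let the fingers close. It gives the time, the measured TCP pose, the force, the opening and the grip force at its end, in the units of the state.
- get_state(): the state, without advancing time (a new reading comes with each control period).
- capture(name): name is "side" or "top" or "wrist"; returns a dict with "frame" (400x640x3 uint8, red, green, blue), "range_z" (400x640 float32, m along the optical axis (not along the pixel's ray), 0 where there is no reading), "camera_matrix" (3x3 intrinsics, pixels), "k1" (the pictures are not rectified: a ray, as slopes to the right and down, at radius r is drawn at 1 + k1 r^2 times it, then the intrinsics apply), "T" (4x4, takes a point from camera to world coordinates). Camera axes: x right, y down, z forward; pixel columns grow to the right and rows downward; lengths in m; the calibration is good to about 2 mm. A picture is of the moment at which its call begins.
- close_job(): hands the job in; it is judged then, once.
The state is a dict: "time_s": time; "joints": joint angles; "qd": joint speeds; "joint_torque": joint torques, N m; "tcp_pos": TCP position; "eef_rot": TCP orientation; "contact_force": force on the tool from outside, world axes, zero at the start; "moment": the same for the moment, N m; "gripper_width": finger opening in m; "gripper_force": force on a finger pad.
Only numpy, scipy, OpenCV 4.12 (cv2) and the standard library are available. Lean on these libraries where they do the work, as an engineer would, in place of code of your own. Each camera call takes 0.05 s, during which the arm holds its last target. There are 200 camera calls.

## Working session

There is one attempt and no reset: what is moved stays moved. The work goes in short steps, Python scripts to look and compute and a tool call to move; the robot and the scene stay as the last step left them, time stands still between calls to the robot, and variables do not carry over. Pictures are saved under pics/ and viewed, at most 10 in all, crops included, and the job is handed in when it is done.

Besides the shell and the picture viewer there is one more tool, called after "Call:" by a JSON object that holds its "method" and its "body", one argument or row to a line. apply_moves: Moves the arm, as the interface text tells. Scaled input: -1 to 1 covers 1000 mm each way for a shift and 90 degrees each way for a turn. Its arguments: {"type":"object","properties":{"targets":{"type":"array","items":{"type":"array","items":{"type":"number"}}},"newtons":{"type":"number"}},"required":["targets"]}

```bash
mkdir -p pics; cat > h.py <<'E'
import numpy as np, cv2
from plant import get_state, capture, close_job
def px2w(c,u,v,z=None):
    K=c["camera_matrix"]; x=(u-K[0,2])/K[0,0]; y=(v-K[1,2])/K[1,1]
    rd=np.hypot(x,y); r=rd
    for _ in range(20): r=rd/(1+c["k1"]*r*r)
    s=r/rd if rd>0 else 1
    ray=np.array([x*s,y*s,1]); T=c["T"]
    if z is None:
        w=c["range_z"][int(v)-1:int(v)+2,int(u)-1:int(u)+2]; d=np.median(w[w>0])
    else:
        dr=T[:3,:3]@ray; d=(z-T[2,3])/dr[2]
    return T[:3,:3]@(ray*d)+T[:3,3]
E
python3 - <<'E'
from h import *
print(get_state())
for n in ("top","side"):
    c=capture(n); np.savez(f"{n}.npz",**c); cv2.imwrite(f"pics/{n}0.png",c["frame"][:,:,::-1]); print(c["T"],c["camera_matrix"],c["k1"])
E
```

```text
{'time_s': 0.0, 'joints': array([-6.00406022e+01,  2.05915693e+01,  6.32249842e-01, -2.00946900e-02,
       -7.01365606e+01, -1.65067589e+01]), 'qd': array([-0.04486498,  0.05384148, -0.0361575 , -0.02974814,  0.05655086,
        0.09624076]), 'joint_torque': array([ 8.39077416e-05, -5.82723105e+01,  2.93053025e+01,  6.99721992e+00,
        6.92199043e-03, -2.03359104e-04]), 'tcp_pos': array([ 0.15689168, -0.65602397,  0.24460966]), 'eef_rot': array([ 1.79902704e+02, -9.13327879e-03, -1.66554197e+02]), 'contact_force': array([-0.48649769, -0.26129876, -0.52947892]), 'moment': array([ 0.0385721 ,  0.05078553, -0.00060528]), 'gripper_force': 0.0, 'gripper_width': 0.08751991799950182}
[[ 2.53916565e-02 -9.97041495e-01  7.25501232e-02  5.29554197e-01]
 [-9.99673774e-01 -2.55248526e-02 -9.09221414e-04 -3.16667437e-02]
 [ 2.75836268e-03 -7.25033689e-02 -9.97364353e-01  1.22454961e+00]
 [ 0.00000000e+00  0.00000000e+00  0.00000000e+00  1.00000000e+00]] [[415.45258974   0.         324.28844288]
 [  0.         415.45258974 195.55494603]
 [  0.           0.           1.        ]] -0.11016523981652727
[[-0.81806384 -0.25448548  0.51576031  0.06926732]
 [-0.57449703  0.31960824 -0.75352753  0.78729038]
 [ 0.02692057 -0.91273639 -0.4076611   0.54375384]
 [ 0.          0.          0.          1.        ]] [[398.25335345   0.         315.1241857 ]
 [  0.         398.25335345 193.71388598]
 [  0.           0.           1.        ]] -0.07294388517863294
```

View pics/top0.png

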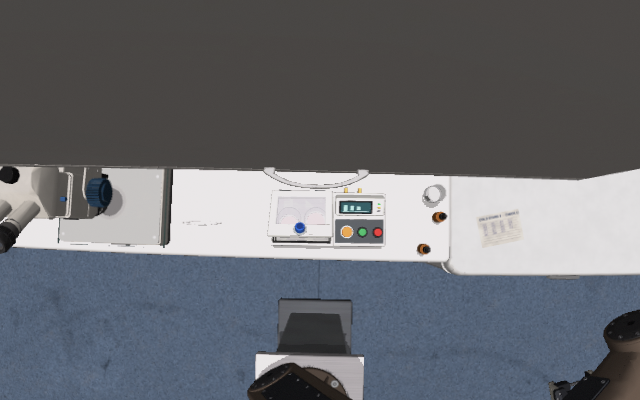

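View pics/side0.png

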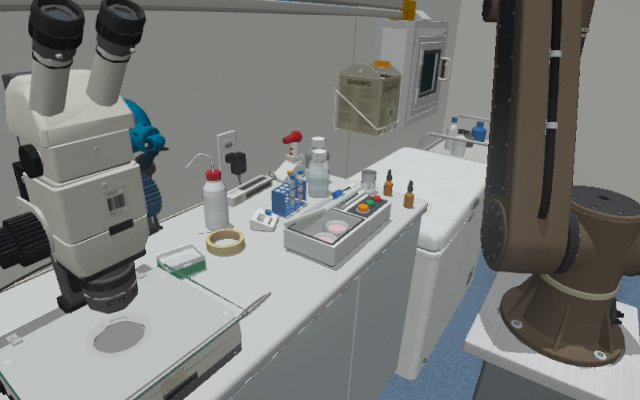

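The top view shows the incubator at u 268–385, v 190–247. The blue knob is at (300,228), orange (347,232), green (363,232) and red (378,232). A dark overhang lies behind at v<170. I'll enlarge the crop and check depths.

```bash
python3 - <<'E'
from h import *
c=dict(np.load("top.npz")); 
im=c["frame"][160:265,255:455,::-1]; cv2.imwrite("pics/top1.png",cv2.resize(im,None,fx=4,fy=4,interpolation=cv2.INTER_CUBIC))
f=c["frame"].astype(int); hsv=cv2.cvtColor(c["frame"],cv2.COLOR_RGB2HSV)
sub=np.zeros((400,640),bool); sub[185:250,260:392]=1
for n,lo,hi in (("blue",105,125),("orange",10,25),("green",50,80),("red",0,5)):
    m=sub&(hsv[...,0]>=lo)&(hsv[...,0]<=hi)&(hsv[...,1]>140)&(hsv[...,2]>90)
    k,l,s,ce=cv2.connectedComponentsWithStats(m.astype(np.uint8)); 
    if k<2: continue
    i=1+np.argmax(s[1:,4]); u,v=ce[i]; print(n,s[i],ce[i],px2w(c,u,v))
for p in [(300,100),(500,100),(300,160),(318,185),(320,180),(285,200),(315,200),(285,238),(320,238),(355,240)]: print(p,px2w(c,*p))
s=dict(np.load("side.npz"))
cv2.imwrite("pics/side1.png",cv2.resize(s["frame"][160:275,260:440,::-1],None,fx=4,fy=4,interpolation=cv2.INTER_CUBIC))
E
```

```text
blue [295 223   9  10  77] [299.23376623 227.2987013 ] [0.5239916  0.02931317 0.16056025]
orange [342 227   9  10  71] [346.30985915 231.52112676] [ 0.51521764 -0.09600902  0.07505388]
red [374 228   8   8  52] [377.38461538 231.75      ] [ 0.51657779 -0.18249514  0.07144836]
(300, 100) [ 0.61223157 -0.01418729  0.95590158]
(500, 100) [ 0.61210354 -0.14269192  0.97141135]
(300, 160) [0.61493659 0.00095497 0.68369109]
(318, 185) [ 0.58941383 -0.02253592  0.61332141]
(320, 180) [ 6.64579102e-01 -1.88972868e-02 -6.00059436e-04]
(285, 200) [0.59678712 0.07398388 0.09578623]
(315, 200) [ 0.5991009  -0.00765504  0.09231845]
(285, 238) [0.4916231  0.07666509 0.03093237]
(320, 238) [ 0.4942646  -0.02357246  0.03041604]
(355, 240) [ 0.49202568 -0.12155521  0.06171656]
```

View pics/top1.png

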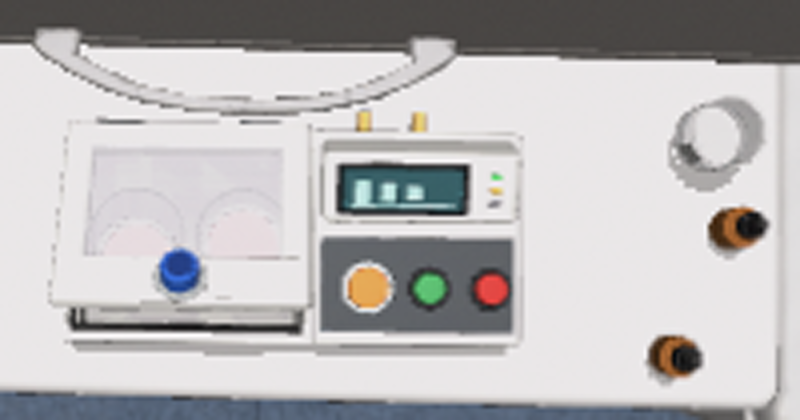

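View pics/side1.png

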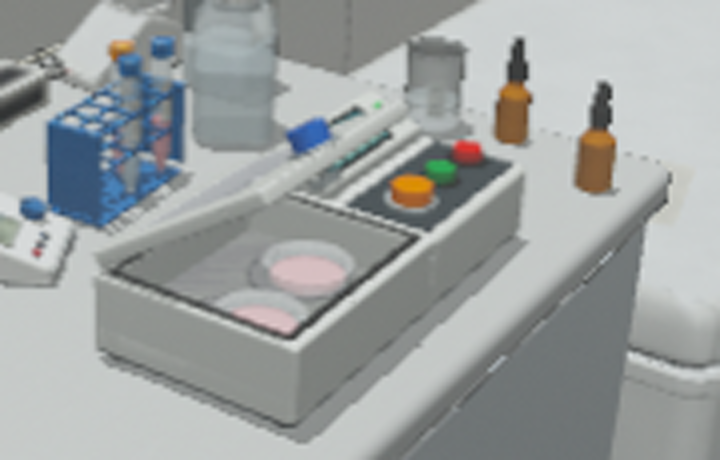

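The lid is open about 0.6 rad. The incubator origin is about (0.549, -0.043) with yaw about 0.9°. I'll travel over with the claw shut.

Call:
{"method": "apply_moves", "body": {
  "targets": [
    [0, -0.0255, 0.0266, 0, 0, 0, 0],
    [0, -0.0255, 0.0266, 0, 0, 0, 0],
    [0, -0.0255, 0.0266, 0, 0, 0, 0],
    [0, -0.0255, 0.0266, 0, 0, 0, 0],
    [0, -0.0255, 0.0266, 0, 0, 0, 0],
    [0, -0.0255, 0.0266, 0, 0, 0, 0],
    [0, -0.0255, 0.0266, 0, 0, 0, 0],
    [0, -0.0255, 0.0266, 0, 0, 0, 0],
    [0, -0.0255, 0.0266, 0, 0, 0, 0],
    [0, -0.0255, 0.0266, 0, 0, 0, 0],
    [0, -0.0255, 0.0266, 0, 0, 0, 0],
    [0, -0.0255, 0.0266, 0, 0, 0, 0],
    [0, -0.0255, 0.0266, 0, 0, 0, 0],
    [0, -0.0255, 0.0266, 0, 0, 0, 0],
    [0, -0.0255, 0.0266, 0, 0, 0, 0],
    [0, -0.0255, 0.0266, 0, 0, 0, 0],
    [0, -0.0255, 0.0266, 0, 0, 0, 0],
    [0, -0.0255, 0.0266, 0, 0, 0, 0],
    [0, -0.0255, 0.0266, 0, 0, 0, 0],
    [0, -0.0255, 0.0266, 0, 0, 0, 0]
  ]
}}

```text
time_s: 1.77
tcp_pos: [0.5296, -0.0186, 0.2455]
eef_rot: [180.0, -0.0, -166.5]
contact_force: [1.9, -0.5, -0.8]
gripper_width: 0.0006
gripper_force: 0.0
```

Call:
{"method": "apply_moves", "body": {
  "targets": [
    [0, 0, 0, 0, 0, 0, 0.05],
    [0, 0, 0, 0, 0, 0, 0.05],
    [0, 0, 0, 0, 0, 0, 0.05],
    [0, 0, 0, 0, 0, 0, 0],
    [0, 0, 0, 0, 0, 0, 0]
  ]
}}

```text
time_s: 2.18
tcp_pos: [0.529, -0.0204, 0.2453]
eef_rot: [-180.0, -0.0, -179.9]
contact_force: [-0.5, -0.4, 0.4]
gripper_width: 0.0005
gripper_force: 0.0
```

```bash
python3 - <<'E'
from h import *
c=capture("wrist"); np.savez("wrist.npz",**c); cv2.imwrite("pics/wrist0.png",c["frame"][:,:,::-1])
print(get_state())
E
```

```text
{'time_s': 2.2333, 'joints': array([ 1.90155878e+01,  6.83042844e+00, -1.75910968e+01, -3.68584811e-03,
       -6.55984221e+01, -1.08913421e+02]), 'qd': array([-0.26264495, -0.12717002,  0.09031759,  0.14095736,  0.07496046,
       -0.14755715]), 'joint_torque': array([  0.15593522, -37.91562796,  28.28443229,   6.69519424,
        -0.08592533,  -0.13720745]), 'tcp_pos': array([ 0.5290939 , -0.02050575,  0.24540411]), 'eef_rot': array([-1.79996709e+02, -1.99582514e-02, -1.79899357e+02]), 'contact_force': array([-0.04400734, -0.0239588 ,  0.3461741 ]), 'moment': array([-0.02916583,  0.02214329,  0.01134168]), 'gripper_force': 0.0, 'gripper_width': 0.0004357161375540883}
```

View pics/wrist0.png

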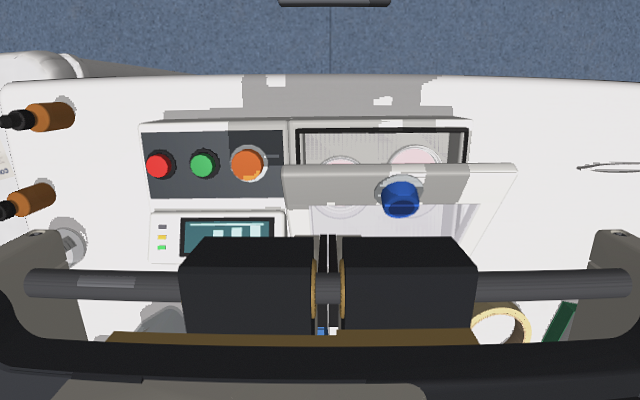

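The wrist view shows red (158,166), green (202,165), orange (248,164), the knob (400,198) and the lid's front bar at v 165–205. I'll measure these, plus the finger extents.

```bash
python3 - <<'E'
from h import *
c=dict(np.load("wrist.npz"))
np.set_printoptions(precision=4,suppress=True)
for n,p in dict(red=(157,163),green=(201,163),orange=(246,161),knob=(399,188),bezel=(280,200),lidR=(300,168),lidL=(510,168),lid2=(330,200),disp=(225,225),blkTopL=(200,245),blkTopR=(455,245),blkFL=(185,300),blkFR=(470,300),blkin=(310,250),pad=(325,245),stripe=(315,280),tip=(330,300),tip2=(328,240)).items(): print(n,px2w(c,*p))
for a,b,z in ((158,163,.073),(202,163,.073),(247,161,.076)): print(px2w(c,a,b,z))
E
```

```text
red [ 0.5136 -0.1797  0.072 ]
green [ 0.5137 -0.1374  0.0723]
orange [ 0.5113 -0.0941  0.0762]
knob [0.5143 0.0288 0.1586]
bezel [ 0.5533 -0.0668  0.0601]
lidR [ 0.5024 -0.039   0.1496]
lidL [0.5015 0.1085 0.1513]
lid2 [ 0.5286 -0.018   0.1398]
disp [ 0.5736 -0.1185  0.0764]
blkTopL [ 0.4905 -0.0529  0.3034]
blkTopR [0.4903 0.0133 0.3036]
blkFL [ 0.4987 -0.0529  0.3161]
blkFR [0.4985 0.0133 0.3163]
blkin [ 0.4903 -0.0241  0.3066]
pad [ 0.5195 -0.0209  0.2396]
stripe [ 0.497  -0.0228  0.3095]
tip [ 0.5022 -0.0191  0.3102]
tip2 [ 0.5737 -0.0194  0.1107]
[ 0.5134 -0.1782  0.073 ]
[ 0.5136 -0.1362  0.073 ]
[ 0.5113 -0.0932  0.076 ]
```

Call:
{"method": "apply_moves", "body": {
  "targets": [
    [0, 0, 0, 0.016, 0, 0, 0],
    [0, 0, 0, 0.016, 0, 0, 0],
    [0, 0, 0, 0.016, 0, 0, 0],
    [0, 0, 0, 0.016, 0, 0, 0],
    [0, 0, 0, 0.01, 0, 0, 0],
    [0, 0, 0, 0.006, 0, 0, 0],
    [0, 0, 0, 0.004, 0, 0, 0],
    [0, 0, 0, 0.004, 0, 0, 0],
    [0, 0, 0, 0.004, 0, 0, 0],
    [0, 0, 0, 0.004, 0, 0, 0],
    [0, 0, 0, 0.004, 0, 0, 0]
  ]
}}

```text
time_s: 3.15
tcp_pos: [0.5295, -0.0203, 0.1457]
eef_rot: [180.0, 0.1, 180.0]
contact_force: [-1.1, -0.1, 2.4]
gripper_width: 0.0004
gripper_force: 1.0
```

Call:
{"method": "apply_moves", "body": {
  "targets": [
    [0, 0, 0, 0.004, 0, 0, 0],
    [0, 0, 0, 0.004, 0, 0, 0],
    [0, 0, 0, 0.004, 0, 0, 0],
    [0, 0, 0, 0.004, 0, 0, 0],
    [0, 0, 0, 0.004, 0, 0, 0],
    [0, 0, 0, 0.004, 0, 0, 0],
    [0, 0, 0, 0.004, 0, 0, 0],
    [0, 0, 0, 0.004, 0, 0, 0],
    [0, 0, 0, 0.004, 0, 0, 0],
    [0, 0, 0, 0.004, 0, 0, 0],
    [0, 0, 0, 0.003, 0, 0, 0],
    [0, 0, 0, 0.001, 0, 0, 0],
    [0, 0, 0, 0, 0, 0, 0]
  ]
}}

```text
time_s: 4.23
tcp_pos: [0.5292, -0.0204, 0.1011]
eef_rot: [-180.0, -0.0, 180.0]
contact_force: [-0.1, -0.3, -0.3]
gripper_width: 0.0005
gripper_force: 0.0
```

Call:
{"method": "apply_moves", "body": {
  "targets": [
    [0, 0, 0, 0.001, 0, 0, 0],
    [0, 0, 0, 0.001, 0, 0, 0],
    [0, 0, 0, 0.001, 0, 0, 0],
    [0, 0, 0, 0.001, 0, 0, 0],
    [0, 0, 0, 0, 0, 0, 0]
  ]
}}

```text
time_s: 4.65
tcp_pos: [0.5292, -0.0204, 0.0974]
eef_rot: [180.0, -0.0, 180.0]
contact_force: [0.3, 0.6, 0.2]
gripper_width: 0.0002
gripper_force: 0.2
```

Call:
{"method": "apply_moves", "body": {
  "targets": [
    [0, 0, 0, 0.001, 0, 0, 0],
    [0, 0, 0, 0.001, 0, 0, 0],
    [0, 0, 0, 0, 0, 0, 0]
  ]
}}

```text
time_s: 4.9
tcp_pos: [0.5293, -0.0204, 0.0955]
eef_rot: [180.0, 0.0, 180.0]
contact_force: [0.0, -0.1, 0.6]
gripper_width: 0.0003
gripper_force: 0.0
```

Call:
{"method": "apply_moves", "body": {
  "targets": [
    [0, 0, 0, 0.0005, 0, 0, 0],
    [0, 0, 0, 0.0005, 0, 0, 0],
    [0, 0, 0, 0, 0, 0, 0]
  ]
}}

```text
time_s: 5.15
tcp_pos: [0.5293, -0.0204, 0.095]
eef_rot: [-180.0, 0.0, 180.0]
contact_force: [-2.3, 0.3, 6.2]
gripper_width: 0.0004
gripper_force: 3.1
```

Call:
{"method": "apply_moves", "body": {
  "targets": [
    [0, 0, 0, 0.0005, 0, 0, 0],
    [0, 0, 0, 0.0005, 0, 0, 0],
    [0, 0, 0, 0, 0, 0, 0]
  ]
}}

```text
time_s: 5.4
tcp_pos: [0.5292, -0.0204, 0.0945]
eef_rot: [-180.0, 0.0, 180.0]
contact_force: [-5.3, 2.1, 12.3]
gripper_width: 0.0004
gripper_force: 5.8
```

```bash
python3 - <<'E'
from h import *
c=capture("side"); np.savez("side2.npz",**c)
cv2.imwrite("pics/side2.png",cv2.resize(c["frame"][140:275,260:440,::-1],None,fx=4,fy=4,interpolation=cv2.INTER_CUBIC))
print(get_state()["contact_force"])
E
```

```text
[-4.94164937  0.76778192 11.05700361]
```

View pics/side2.png

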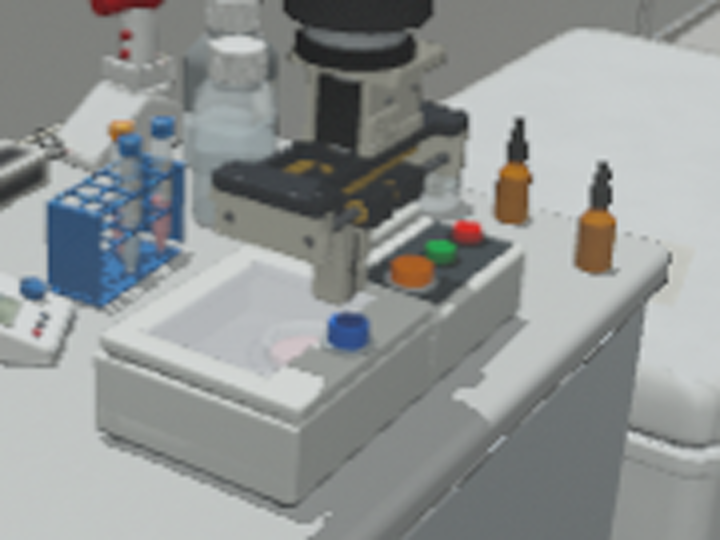

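The lid is down flush at ~11 N with the knob still out. Now to the knob.

Call:
{"method": "apply_moves", "body": {
  "targets": [
    [0, 0, 0, -0.01, 0, 0, 0],
    [0, 0, 0, -0.015, 0, 0, 0],
    [0, 0, 0, -0.015, 0, 0, 0],
    [0, 0.013, 0.0163, 0, 0, 0, 0],
    [0, 0.013, 0.0163, 0, 0, 0, 0],
    [0, 0.013, 0.0164, 0, 0, 0, 0],
    [0, 0, 0, 0, 0, 0, 0],
    [0, 0, 0, 0.01, 0, 0, 0],
    [0, 0, 0, 0.006, 0, 0, 0],
    [0, 0, 0, 0, 0, 0, 0]
  ]
}}

```text
time_s: 6.28
tcp_pos: [0.4897, 0.028, 0.1159]
eef_rot: [-180.0, -0.1, 179.9]
contact_force: [-0.6, -0.0, -0.3]
gripper_width: 0.0001
gripper_force: 0.0
```

```bash
python3 - <<'E'
from h import *
c=capture("wrist"); np.savez("wrist2.npz",**c)
im=c["frame"][:,:,::-1]; cv2.imwrite("pics/wrist2.png",im)
for p in ((300,150),(345,150)): print(px2w(c,*p))
E
```

```text
[4.53314523e-01 8.10396059e-03 3.98546145e-04]
[0.45337116 0.04153925 0.00046099]
```

View pics/wrist2.png

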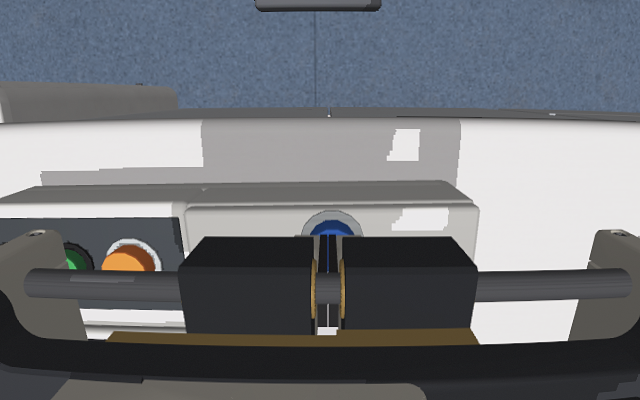

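The knob at (331,228) is centred under the fingers at u≈329. Pressing.

Call:
{"method": "apply_moves", "body": {
  "targets": [
    [0, 0, 0, 0.001, 0, 0, 0],
    [0, 0, 0, 0.001, 0, 0, 0],
    [0, 0, 0, 0.001, 0, 0, 0],
    [0, 0, 0, 0.001, 0, 0, 0],
    [0, 0, 0, 0.001, 0, 0, 0],
    [0, 0, 0, 0.001, 0, 0, 0],
    [0, 0, 0, 0.001, 0, 0, 0],
    [0, 0, 0, 0.001, 0, 0, 0],
    [0, 0, 0, 0.001, 0, 0, 0],
    [0, 0, 0, 0, 0, 0, 0]
  ]
}}

```text
time_s: 7.17
tcp_pos: [0.4904, 0.0286, 0.1086]
eef_rot: [-180.0, 0.0, 180.0]
contact_force: [0.7, -1.6, 0.6]
gripper_width: 0.0007
gripper_force: 0.7
```

Call:
{"method": "apply_moves", "body": {
  "targets": [
    [0, 0, 0, 0.001, 0, 0, 0],
    [0, 0, 0, 0.001, 0, 0, 0],
    [0, 0, 0, 0.001, 0, 0, 0],
    [0, 0, 0, 0, 0, 0, 0]
  ]
}}

```text
time_s: 7.5
tcp_pos: [0.4903, 0.0286, 0.1054]
eef_rot: [-180.0, 0.0, 180.0]
contact_force: [0.2, -0.5, 1.8]
gripper_width: 0.0007
gripper_force: 0.6
```

Call:
{"method": "apply_moves", "body": {
  "targets": [
    [0, 0, 0, 0.001, 0, 0, 0],
    [0, 0, 0, 0.001, 0, 0, 0],
    [0, 0, 0, 0, 0, 0, 0]
  ]
}}

```text
time_s: 7.75
tcp_pos: [0.4903, 0.0286, 0.1034]
eef_rot: [-180.0, -0.0, 180.0]
contact_force: [0.0, -0.7, 0.8]
gripper_width: 0.0001
gripper_force: 0.5
```

Call:
{"method": "apply_moves", "body": {
  "targets": [
    [0, 0, 0, 0.0005, 0, 0, 0],
    [0, 0, 0, 0.0005, 0, 0, 0],
    [0, 0, 0, 0, 0, 0, 0]
  ]
}}

```text
time_s: 8.0
tcp_pos: [0.4903, 0.0286, 0.1027]
eef_rot: [-180.0, 0.0, 180.0]
contact_force: [-0.3, -0.9, 4.9]
gripper_width: 0.0003
gripper_force: 2.2
```

Call:
{"method": "apply_moves", "body": {
  "targets": [
    [0, 0, 0, 0.0005, 0, 0, 0],
    [0, 0, 0, 0.0005, 0, 0, 0],
    [0, 0, 0, 0, 0, 0, 0]
  ]
}}

```text
time_s: 8.25
tcp_pos: [0.4903, 0.0286, 0.102]
eef_rot: [-180.0, 0.0, 180.0]
contact_force: [-2.5, 0.3, 8.1]
gripper_width: -0.0001
gripper_force: 4.3
```

Call:
{"method": "apply_moves", "body": {
  "targets": [
    [0, 0, 0, 0.0005, 0, 0, 0],
    [0, 0, 0, 0, 0, 0, 0]
  ]
}}

```text
time_s: 8.42
tcp_pos: [0.4903, 0.0286, 0.1017]
eef_rot: [-180.0, 0.0, 180.0]
contact_force: [-4.4, -0.1, 9.9]
gripper_width: 0.0004
gripper_force: 5.3
```

Call:
{"method": "apply_moves", "body": {
  "targets": [
    [0, 0, 0, 0.0005, 0, 0, 0],
    [0, 0, 0, 0.0005, 0, 0, 0],
    [0, 0, 0, 0, 0, 0, 0]
  ]
}}

```text
time_s: 8.67
tcp_pos: [0.4902, 0.0286, 0.1011]
eef_rot: [-180.0, 0.0, 180.0]
contact_force: [-5.8, 0.5, 16.4]
gripper_width: 0.0001
gripper_force: 8.1
```

Call:
{"method": "apply_moves", "body": {
  "targets": [
    [0, 0, 0, -0.01, 0, 0, 0],
    [0, 0, 0, -0.015, 0, 0, 0],
    [0, 0, 0, -0.015, 0, 0, 0],
    [0, -0.006, -0.03, 0, 0, 0, 0],
    [0, -0.006, -0.03, 0, 0, 0, 0],
    [0, -0.006, -0.03, 0, 0, 0, 0],
    [0, -0.006, -0.0335, 0, 0, 0, 0],
    [0, 0, 0, 0, 0, 0, 0],
    [0, 0, 0, 0, 0, 0, 0]
  ]
}}

```text
time_s: 9.42
tcp_pos: [0.5139, -0.0963, 0.1394]
eef_rot: [180.0, -0.1, 179.8]
contact_force: [-0.2, -0.4, -0.4]
gripper_width: 0.0005
gripper_force: 0.0
```

```bash
python3 - <<'E'
from h import *
c=capture("wrist"); cv2.imwrite("pics/wrist3.png",c["frame"][:,:,::-1]); np.savez("wrist3.npz",**c)
c=capture("side")
a=cv2.resize(c["frame"][160:260,260:440,::-1],None,fx=4,fy=4,interpolation=cv2.INTER_CUBIC); cv2.imwrite("pics/side3.png",a)
hsv=cv2.cvtColor(c["frame"],cv2.COLOR_RGB2HSV)
E
```

```text
(no output)
```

View pics/wrist3.png

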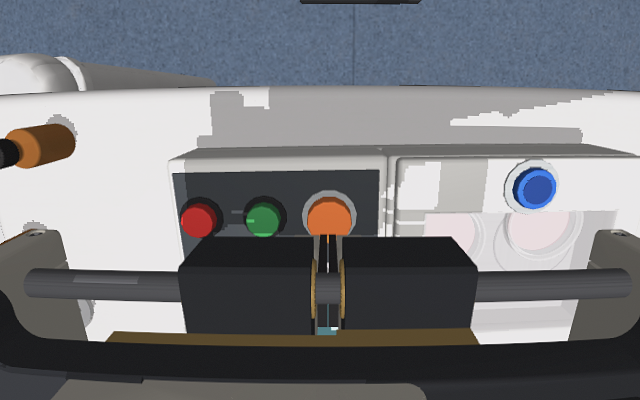

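View pics/side3.png

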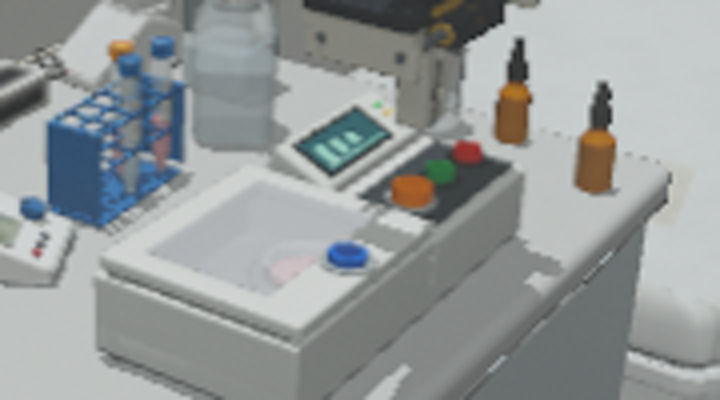

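The lid is flush and the knob is low in both views. I'll check the knob's height above the lid by depth.

```bash
python3 - <<'E'
from h import *
c=dict(np.load("wrist3.npz"))
for p in ((537,190),(590,190),(480,185),(440,180),(330,215),(263,218),(199,219),(290,180)): print(p,px2w(c,*p).round(4))
E
```

```text
(537, 190) [0.4924 0.0307 0.0838]
(590, 190) [0.4948 0.0721 0.0758]
(480, 185) [ 0.4912 -0.0019  0.0765]
(440, 180) [ 0.488  -0.0272  0.0764]
(330, 215) [ 0.5104 -0.0942  0.0757]
(263, 218) [ 0.5135 -0.1369  0.0723]
(199, 219) [ 0.5139 -0.1783  0.0729]
(290, 180) [ 0.4913 -0.12    0.0612]
```

The knob is home at 8 mm above the lid. Now the gas button.

Call:
{"method": "apply_moves", "body": {
  "targets": [
    [0, 0, 0.0015, 0.014, 0, 0, 0],
    [0, 0, 0, 0.014, 0, 0, 0],
    [0, 0, 0, 0.01, 0, 0, 0],
    [0, 0, 0, 0.002, 0, 0, 0],
    [0, 0, 0, 0.001, 0, 0, 0],
    [0, 0, 0, 0.001, 0, 0, 0],
    [0, 0, 0, 0.001, 0, 0, 0],
    [0, 0, 0, 0.001, 0, 0, 0],
    [0, 0, 0, 0.001, 0, 0, 0],
    [0, 0, 0, 0.001, 0, 0, 0],
    [0, 0, 0, 0.001, 0, 0, 0],
    [0, 0, 0, 0, 0, 0, 0]
  ]
}}

```text
time_s: 10.52
tcp_pos: [0.5144, -0.0934, 0.0932]
eef_rot: [180.0, 0.0, 180.0]
contact_force: [-0.1, 0.4, 0.7]
gripper_width: 0.0005
gripper_force: 0.5
```

Call:
{"method": "apply_moves", "body": {
  "targets": [
    [0, 0, 0, 0.001, 0, 0, 0],
    [0, 0, 0, 0.001, 0, 0, 0],
    [0, 0, 0, 0, 0, 0, 0]
  ]
}}

```text
time_s: 10.77
tcp_pos: [0.5143, -0.0934, 0.091]
eef_rot: [-180.0, 0.0, 180.0]
contact_force: [0.7, 0.3, 1.1]
gripper_width: 0.0008
gripper_force: 0.8
```

Call:
{"method": "apply_moves", "body": {
  "targets": [
    [0, 0, 0, 0.001, 0, 0, 0],
    [0, 0, 0, 0.001, 0, 0, 0],
    [0, 0, 0, 0, 0, 0, 0]
  ]
}}

```text
time_s: 11.02
tcp_pos: [0.5144, -0.0934, 0.089]
eef_rot: [-180.0, 0.0, 180.0]
contact_force: [0.5, 0.6, 1.1]
gripper_width: 0.0004
gripper_force: 0.5
```

Call:
{"method": "apply_moves", "body": {
  "targets": [
    [0, 0, 0, 0.0005, 0, 0, 0],
    [0, 0, 0, 0, 0, 0, 0]
  ]
}}

```text
time_s: 11.18
tcp_pos: [0.5144, -0.0934, 0.0885]
eef_rot: [-180.0, 0.0, 180.0]
contact_force: [0.5, 1.0, 1.4]
gripper_width: 0.0002
gripper_force: 0.7
```

Call:
{"method": "apply_moves", "body": {
  "targets": [
    [0, 0, 0, 0.0005, 0, 0, 0],
    [0, 0, 0, 0, 0, 0, 0]
  ]
}}

```text
time_s: 11.35
tcp_pos: [0.5143, -0.0934, 0.0883]
eef_rot: [-180.0, 0.0, 180.0]
contact_force: [0.7, -0.5, 4.4]
gripper_width: 0.0002
gripper_force: 1.9
```

Call:
{"method": "apply_moves", "body": {
  "targets": [
    [0, 0, 0, 0.0004, 0, 0, 0],
    [0, 0, 0, 0, 0, 0, 0]
  ]
}}

```text
time_s: 11.52
tcp_pos: [0.5144, -0.0934, 0.0881]
eef_rot: [-180.0, 0.0, 180.0]
contact_force: [-1.3, 0.8, 8.1]
gripper_width: 0.0002
gripper_force: 3.7
```

Firm stop reached. Lift, move over the green key, and verify.

Call:
{"method": "apply_moves", "body": {
  "targets": [
    [0, 0, 0, -0.01, 0, 0, 0],
    [0, 0, 0, -0.015, 0, 0, 0],
    [0, 0, 0, -0.015, 0, 0, 0],
    [0, 0, -0.022, 0, 0, 0, 0],
    [0, 0, -0.022, 0, 0, 0, 0],
    [0, 0, 0, 0, 0, 0, 0],
    [0, 0, 0, 0, 0, 0, 0]
  ]
}}

```text
time_s: 12.1
tcp_pos: [0.5137, -0.1381, 0.1278]
eef_rot: [180.0, -0.0, 179.8]
contact_force: [-0.7, 0.2, -0.7]
gripper_width: 0.0007
gripper_force: 0.0
```

```bash
python3 - <<'E'
from h import *
c=capture("wrist"); cv2.imwrite("pics/wrist4.png",c["frame"][:,:,::-1]); np.savez("wrist4.npz",**c)
hsv=cv2.cvtColor(c["frame"],cv2.COLOR_RGB2HSV)
for n,lo,hi in (("orange",7,25),("green",50,80),("red",0,5)):
    m=(hsv[...,0]>=lo)&(hsv[...,0]<=hi)&(hsv[...,1]>140)&(hsv[...,2]>60); m[240:]=0; m[:150]=0
    k,l,s,ce=cv2.connectedComponentsWithStats(m.astype(np.uint8))
    for i in range(1,k):
        if s[i,4]>150: print(n,s[i],ce[i],px2w(c,*ce[i]).round(4))
E
```

```text
orange [ 54 150  58  21 753] [ 79.96945551 157.7622842 ] [ 0.4762 -0.3065  0.0433]
orange [ 373  203   46   34 1317] [395.73120729 220.91040243] [ 0.5123 -0.0957  0.0692]
green [310 220  35  15 235] [326.32765957 228.29361702] [ 0.5156 -0.1383  0.0728]
red [239 209  38  28 852] [257.67957746 224.02699531] [ 0.5129 -0.1798  0.0724]
```

The gas button is in: its top went from 0.0757 to 0.0692. Green is aligned, so tap it.

Call:
{"method": "apply_moves", "body": {
  "targets": [
    [0, 0, 0, 0.014, 0, 0, 0],
    [0, 0, 0, 0.012, 0, 0, 0],
    [0, 0, 0, 0.006, 0, 0, 0],
    [0, 0, 0, 0.001, 0, 0, 0],
    [0, 0, 0, 0.001, 0, 0, 0],
    [0, 0, 0, 0.001, 0, 0, 0],
    [0, 0, 0, 0.001, 0, 0, 0],
    [0, 0, 0, 0.001, 0, 0, 0],
    [0, 0, 0, 0.001, 0, 0, 0],
    [0, 0, 0, 0.001, 0, 0, 0],
    [0, 0, 0, 0, 0, 0, 0]
  ]
}}

```text
time_s: 13.07
tcp_pos: [0.5145, -0.1373, 0.0889]
eef_rot: [180.0, 0.0, 180.0]
contact_force: [0.4, 2.2, 3.0]
gripper_width: 0.0005
gripper_force: 1.3
```

Call:
{"method": "apply_moves", "body": {
  "targets": [
    [0, 0, 0, 0.001, 0, 0, 0],
    [0, 0, 0, 0.0005, 0, 0, 0],
    [0, 0, 0, 0, 0, 0, 0]
  ]
}}

```text
time_s: 13.32
tcp_pos: [0.5145, -0.1373, 0.0873]
eef_rot: [180.0, 0.0, 180.0]
contact_force: [-0.0, 1.7, 3.2]
gripper_width: 0.0005
gripper_force: 1.7
```

Call:
{"method": "apply_moves", "body": {
  "targets": [
    [0, 0, 0, 0.0005, 0, 0, 0],
    [0, 0, 0, 0.0005, 0, 0, 0],
    [0, 0, 0, 0, 0, 0, 0]
  ]
}}

```text
time_s: 13.57
tcp_pos: [0.5145, -0.1373, 0.0863]
eef_rot: [180.0, 0.0, 180.0]
contact_force: [0.5, 3.1, 4.8]
gripper_width: 0.0004
gripper_force: 2.0
```

Call:
{"method": "apply_moves", "body": {
  "targets": [
    [0, 0, 0, 0.0005, 0, 0, 0],
    [0, 0, 0, 0, 0, 0, 0]
  ]
}}

```text
time_s: 13.73
tcp_pos: [0.5145, -0.1373, 0.0862]
eef_rot: [-180.0, 0.0, 180.0]
contact_force: [-0.7, 2.9, 8.8]
gripper_width: 0.0003
gripper_force: 4.2
```

Bottomed at 8.8 N, so release.

Call:
{"method": "apply_moves", "body": {
  "targets": [
    [0, 0, 0, -0.01, 0, 0, 0],
    [0, 0, 0, -0.02, 0, 0, 0],
    [0, 0, 0, -0.03, 0, 0, 0],
    [0, 0, 0, -0.03, 0, 0, 0],
    [0, 0, 0, -0.03, 0, 0, 0],
    [0, 0, 0, 0, 0, 0, 0],
    [0, 0, 0, 0, 0, 0, 0],
    [0, 0, 0, 0, 0, 0, 0]
  ]
}}

```text
time_s: 14.4
tcp_pos: [0.5133, -0.1375, 0.2053]
eef_rot: [180.0, -0.1, 179.9]
contact_force: [-0.7, -0.7, -0.7]
gripper_width: 0.0003
gripper_force: 0.0
```

```bash
python3 - <<'E'
from h import *
c=capture("wrist"); cv2.imwrite("pics/wrist5.png",c["frame"][:,:,::-1])
hsv=cv2.cvtColor(c["frame"],cv2.COLOR_RGB2HSV)
for n,lo,hi in (("orange",7,25),("green",50,80),("red",0,5),("blue",105,125)):
    m=(hsv[...,0]>=lo)&(hsv[...,0]<=hi)&(hsv[...,1]>140)&(hsv[...,2]>60); m[240:]=0; m[:120]=0
    k,l,s,ce=cv2.connectedComponentsWithStats(m.astype(np.uint8))
    for i in range(1,k):
        if s[i,4]>150: print(n,s[i],ce[i],px2w(c,*ce[i]).round(4))
E
```

```text
orange [ 109  120   49   32 1018] [136.17387033 133.13359528] [ 0.4681 -0.3067  0.0431]
orange [361 175  33  33 854] [377.16627635 190.93442623] [ 0.5145 -0.0957  0.0694]
orange [  81  207   50   33 1066] [107.55628518 223.58724203] [ 0.5563 -0.3535  0.0371]
red [262 180  27  28 566] [274.80565371 193.22614841] [ 0.5154 -0.1802  0.0727]
blue [521 152  32  32 786] [536.50254453 167.68447837] [0.4914 0.0284 0.0842]
```

View pics/wrist5.png

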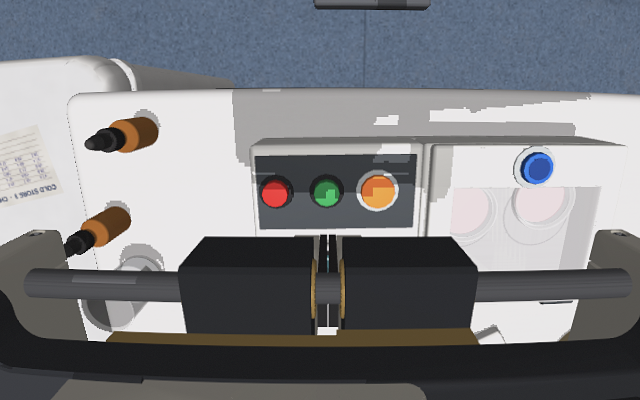

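The view shows the lid shut, the knob home (536,168), the gas button in (377,191), green (327,192) and red (275,193) up, and the loose items I can see undisturbed. Handing in.

```bash
python3 -c "
from plant import close_job; print(close_job())"
```

```text
the job is handed in; nothing more can be done
None
```

The job is handed in: lid shut, latch knob home, gas button fully in, and start key pressed until it bottomed and then released. The highest force I read was about 17 N, the run took about 14.5 s, and I didn't touch the red stop key; the hand-in returned no verdict.

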